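# Return the jar to the carousel, bring it to the front and hold it there

### The job

Put the lidded glass jar that stands on the worktop upright into the empty wire ring of the round carousel, setting it down rather than dropping it, and let go of it. Turn the carousel until the jar stands at the front, in line with the upright pointer on the carousel's foot, and hold it still there: the program finishes while the gripper is still gripping the bar handle on top of the carousel. The other containers stay standing in their rings, and the things lying round about stay where they are.

Things in the scene. Friction and masses are not known exactly. Their poses are not given: they have to be found in the camera images.
- glass_jar: Loose clear glass jar with a grey screw lid, round, 65 mm across (lid 62 mm) and 100 mm tall, about 0.26 kg (hidden factor 0.7 to 1.4), standing upright on the worktop to the left of the carousel at the start. Lid from 89 to 100 mm height. Origin: centre of its underside, z up.
- carousel_foot: Fixed dark steel foot of the carousel, 250 mm across, with a tongue reaching out under the turntable. On it stands the pointer, a steel fin 14 mm long, 7 mm wide, top 42 mm above the worktop, 163 mm from the axis. Origin: on the axis at worktop height, z up; the front, with the pointer, is along its own -x axis, roughly towards the robot.
- front_spot (a point): The point where the centre of the jar's underside belongs at the end: 100 mm from the carousel's axis in the direction of the pointer, 24 mm above the worktop. Fixed to the foot.
- turntable: Wooden disc, 298 mm across, top 24 mm above the worktop; turns freely either way about its vertical axis, friction 0.06 N m, and stays where left. Four steel wire rings on it, inner diameter 72 mm, top of the wire 12 mm above the disc, centres 100 mm from the axis, 90 degrees apart. Origin: on the axis at its underside, 12 mm above the worktop; x, y turn with it; the empty ring is along its -x.
- empty_place (a point): Centre of the empty wire ring, on the turntable's top surface, 24 mm above the worktop; turns with the turntable.
- carousel_handle: Bar handle fixed on the turntable's central post, wood, 56 mm long, 16 mm thick, 46 mm high, its top 156 mm above the worktop. It turns with the turntable. Origin: on the axis at the bar's underside, 110 mm above the worktop; the bar's length runs along its own x axis (towards the empty ring), its thickness along its y axis.
- handle_grip (a point): Middle of the bar handle, on the carousel's axis, 136 mm above the worktop; axes as for the handle.
- tea_tin: Tall round tin with a pale lid, 67 mm across, 117 mm tall; stands in one of the other three wire rings of the carousel at the start (which one varies). Origin: centre of its underside, z up.
- cocoa_shaker: All-metal round shaker with a domed, pierced top, 64 mm across, 110 mm tall; stands in one of the other three wire rings of the carousel at the start (which one varies). Origin: centre of its underside, z up.
- cinnamon_shaker: Round shaker with a pale body and a black ribbed top, 64 mm across, 110 mm tall; stands in one of the other three wire rings of the carousel at the start (which one varies). Origin: centre of its underside, z up.
- tamper: Bystander, loose: coffee tamper, steel base 58 mm across, wooden handle, 99 mm tall, beyond and left of the carousel. Origin: centre of its underside.
- portafilter: Bystander, loose: portafilter with a black handle, 210 mm long, 90 mm wide, 37 mm high, lying at the right near the front edge. Origin: centre of its underside.
- kitchen_timer: Bystander, loose: flat square kitchen timer, 78 by 78 by 18 mm, lying at the right near the front edge. Origin: centre of its underside.

How it is judged (in metres and radians):
On the way:
1. the jar stands upright in the empty ring of the carousel, let go (horizontal distance between glass_jar and empty_place below 0.009 m and height (world z) of glass_jar below 0.029 m and angle between glass_jar's own z axis and vertical below 0.08 rad and contact force between the fingers and glass_jar below 0.1 N), for 0.2 s.
At the end, for the whole second after the job is handed in: Jar upright (0.08 rad) in the ring that was empty (9 mm), untouched, within 18 mm of the front spot; fingers on the bar handle with over 3 N, turntable still (0.05 rad/s); other containers upright in their rings; tamper, portafilter and timer moved under 30 mm (all of step 1 and horizontal distance between glass_jar and front_spot below 0.018 m and contact force between the fingers and carousel_handle above 3 N and angular speed of turntable below 0.05 rad/s and angle between each of tea_tin, cocoa_shaker, cinnamon_shaker's own z axis and vertical below 0.1 rad and horizontal distance between tea_tin and turntable between 0.088 and 0.112 m and height (world z) of each of tea_tin, cocoa_shaker, cinnamon_shaker below 0.029 m and horizontal distance between cocoa_shaker and turntable between 0.088 and 0.112 m and horizontal distance between cinnamon_shaker and turntable between 0.088 and 0.112 m and distance of each of tamper, portafilter, kitchen_timer from where it was at the start of the episode below 0.03 m); the arm keeps its last pose, push and grip.
It fails at once if the jar is dropped: let go more than about 20 mm above the turntable (height (world z) of glass_jar above 0.045 m and contact force between each of the fingers, turntable and glass_jar below 0.05 N).
It fails at once if a container is knocked over (angle between any of tea_tin, cocoa_shaker, cinnamon_shaker's own z axis and vertical above 0.5 rad).
It also fails if it takes over 64 s, if anything falls off the work surface, if the arm or the gripper's body presses on something with over 40 N, if the wrist force passes 120 N, or if a joint passes its speed limit or range.

### The arm

A 6-joint arm with a two-finger parallel gripper is mounted at the origin on a cart in front of the work surface, level with it; the furniture and walls round the work are solid. World frame = base frame: x ahead of the robot, y to its left, z up, the work surface at z = 0. Lengths are in mm, angles in rad, forces in N, time in s.
With the tool pointing down it reaches from about 275 to 750 mm from the base axis. Payload 10.2 kg.
Tool frame: the origin (TCP) lies at the very end of the fingers, on their centre line; the grasp point (between the pads) lies 19 mm behind it; z points along the fingers, x is the direction in which the jaws open and shut, and the axes are right-handed (so a half turn about z gives the same grasp; the last joint's range is limited). The gripper opens to 85 mm and grips with 20 to 120 N. Pads are 22 mm wide; open, the fingers measure 114 mm over their backs; the gripper's body (76 mm by 85 mm) begins 54 mm behind the grasp point. The pads swing forward as they close: fully open they stand 13 mm farther back than shut.
Start: joints at [-0.223, 0.313, 1.498, -0, 1.331, -0.223], TCP at [525.006, -0.013, 231.294] pointing down, gripper open.
Joint ranges: [-2.94, 2.94], [-0.97, 2.17], [0.19, 2.56], [-1.23, 4.37], [0.02, 3.11], [-2.88, 2.88]. Speed limits (rad/s): [2.39, 2.39, 3.01, 3.14, 3.14, 3.14].

### API

Orientations are given as a unit quaternion [w, x, y, z].
In Python, from rig import ctrl, cams gives the robot as it stands.
- The arm moves only by the tool play_rows, never from a script. Its argument "steps" is a list of rows, each a list of 2 entries, a list of its own where there are three numbers: the shift along the tool's x, y, z normalised to -1 to 1, where 1 is 0.75 m, then the turn, a rotation vector about the tool's x, y, z normalised to -1 to 1, where 1 is 45 degrees. A call has 1 to 20 rows; each row shifts and turns the commanded pose from where the row before left it, along the tool's axes as they then stand; what a row does not reach is not made up. A row lasts 1/10 s, in which the tool goes at most 50 mm and 8.59 degrees, less where a joint would pass 70% of its speed; a pose out of reach is approached as far as the arm can. A call with a number of a shift or a turn outside -1 to 1 is refused whole. A call with a gripper value outside its range is refused whole. "grip" is the closure, from 0 (fully open) to 1 (shut), set as the call begins (left out, the last holds). The fingers move at their own pace and stop on an object; "squeeze" is the grip in N (left out, the last holds). Time passes only in rows, so rows that do not move let the fingers close. It gives the time, the measured TCP pose, the force and the opening at its end, in the units of the state.
- ctrl.sense(): the state, without advancing time (a new reading comes with each control period).
- cams.capture(name): name is "scene" or "side" or "wrist"; returns the picture (420x560x3 uint8, red, green, blue); there is no depth.
- cams.camera_info(name): a dict with "fx", "fy", "cx", "cy" (pixels), "dist_coeffs" ([k1, k2, p1, p2, k3] as OpenCV has them; the pictures are not rectified), "xyz" and "attitude" of the camera in the world. Camera axes: x right, y up, looking along -z (the intrinsics and any distortion apply to the point x, -y, -z); pixel columns grow to the right and rows downward; lengths in mm; the calibration is good to about 2 mm. A picture is of the moment at which its call begins: read the wrist's pose just before it. camera_info takes no time and is no camera call; for the wrist camera it gives the pose at the moment of the call.
- ctrl.finish_job(): hands the job in, once; it reports no verdict.
Trained networks look in the newest picture that a camera, given by its name, has taken for a name from the list of things; names that differ only in an ending like _2 or _b are one class to them, and where a whole thing is asked for, a point or a joint stands for the part that bears it (a point fixed in the world has none). Each returns a list of dicts, best first, with "p" (0 to 1); they miss things now and then, are a little off and sometimes report something else, mostly with a low value. They report only what shows in the picture. A call takes as long as a camera call.
- cams.search_frame(camera, thing): "rect" ([centre column, centre row, width, height] in pixels, round what is visible of it).
- cams.tip_of(camera, thing): "pixel" ([column, row] in pixels: a listed point, or the origin of a listed thing).
The state is a dict: "time_s": time; "joints": joint angles; "dq": joint speeds; "tau": joint torques, N m; "eef_pos": TCP position; "ee_rot": TCP orientation; "force": force on the tool from outside, world axes, zero at the start; "wrist_torque": the same for the moment, N m; "grip_width": opening from 0.0 (shut) to 1.0 (fully open).
Only numpy, scipy, OpenCV 4.12 (cv2) and the standard library are available. Lean on these libraries where they do the work, as an engineer would, in place of code of your own. Each camera call takes 0.05 s, during which the arm holds its last target.

## Working session

There is one attempt and no reset: what is moved stays moved. The work goes in short steps, Python scripts to look and compute and a tool call to move; the robot and the scene stay as the last step left them, time stands still between calls to the robot, and variables do not carry over. Pictures are saved under pics/ and viewed, and the job is handed in when it is done.

Besides the shell and the picture viewer there is one more tool, called after "Request:" as name(argument=value, ...) on one line, values as JSON. play_rows: Moves the arm, as the interface text tells. Its arguments: {"type":"object","properties":{"steps":{"type":"array"},"grip":{"type":"number"},"squeeze":{"type":"number"}},"required":["steps"]}

```bash
ls; mkdir -p pics; python3 - <<'E'
from rig import ctrl,cams
import cv2
print(ctrl.sense())
for n in ["scene","side","wrist"]:
    print(n,cams.camera_info(n))
    im=cams.capture(n); cv2.imwrite(f"pics/a_{n}.png",im[:,:,::-1])
    for t in ["glass_jar","empty_place","handle_grip","front_spot","tea_tin","cocoa_shaker","cinnamon_shaker","carousel_foot","turntable"]:
        r=cams.tip_of(n,t); print(t,[(x['pixel'],round(x['p'],2)) for x in r[:2]])
E
```

```text
pics
{'time_s': 0.0, 'joints': array([-2.23400761e-01,  3.13478015e-01,  1.49844520e+00, -3.80796968e-05,
        1.33099364e+00, -2.23386202e-01]), 'dq': array([-0.00072983,  0.00153014,  0.00030784,  0.00054909,  0.00159569,
        0.00258211]), 'tau': array([-5.78409599e-04, -4.12261176e+01, -2.59742296e+01, -3.58453699e-04,
        4.11797926e-03, -1.23038126e-05]), 'eef_pos': array([5.24740250e+02, 3.67636414e-02, 2.30717686e+02]), 'ee_rot': array([-1.28649049e-04,  9.99999781e-01, -2.74525253e-06, -6.49743945e-04]), 'force': array([ 0.29244933, -0.13362531,  0.79006518]), 'wrist_torque': array([ 0.02970816, -0.05746818,  0.00559753]), 'grip_width': 0.9998720016935833}
scene {'fx': 532.499506865722, 'fy': 532.499506865722, 'cx': 274.3206430915983, 'cy': 209.84709019817456, 'dist_coeffs': array([-0.16640088,  0.        ,  0.        ,  0.        ,  0.        ]), 'xyz': array([-382.30623967, -719.00801642,  817.88055775]), 'attitude': array([ 0.78298224,  0.44944791, -0.20451255, -0.37829884])}
glass_jar []
empty_place [([268.3, 202.9], 0.78)]
handle_grip [([266.5, 185.5], 0.62)]

[... 789 characters left out ...]
11.7, 244.6], 0.62)]
carousel_foot []
turntable [([277.9, 240.1], 0.9)]
wrist {'fx': 312.9671057702554, 'fy': 312.9671057702554, 'cx': 277.45528779423523, 'cy': 207.25895257002134, 'dist_coeffs': array([-0.04929824,  0.        ,  0.        ,  0.        ,  0.        ]), 'xyz': array([525.1101098 ,  71.810989  , 373.05582692]), 'attitude': array([ 9.90062855e-01, -1.40624689e-01,  4.48095616e-04, -1.98872955e-04])}
glass_jar []
empty_place [([407.1, 18.1], 0.63)]
handle_grip [([368.9, 74.8], 0.69)]
front_spot []
tea_tin [([272.4, 12.2], 0.68), ([408.8, 15.5], 0.68)]
cocoa_shaker [([268.4, 153.9], 0.78)]
cinnamon_shaker [([393.9, 152.8], 0.86)]
carousel_foot []
turntable [([333.5, 90.1], 0.73)]
```

View pics/a_scene.png

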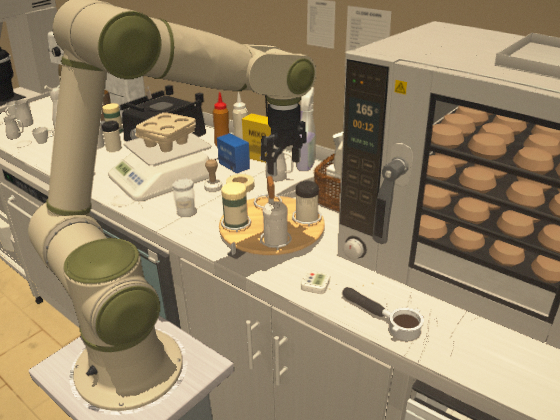

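View pics/a_side.png

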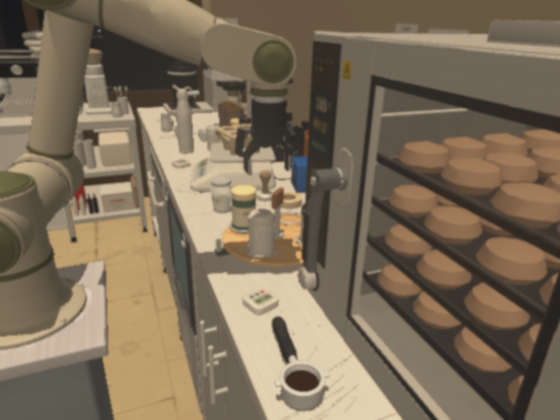

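View pics/a_wrist.png

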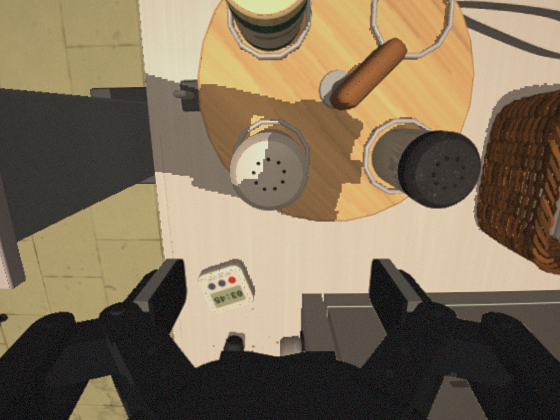

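```bash
cat > h.py <<'E'
from rig import ctrl,cams
import numpy as np, cv2
from scipy.spatial.transform import Rotation as R
def rot(q): return R.from_quat([q[1],q[2],q[3],q[0]])
def ray(info,px):
    K=np.array([[info['fx'],0,info['cx']],[0,info['fy'],info['cy']],[0,0,1]])
    u=cv2.undistortPoints(np.array([[px]],float),K,info['dist_coeffs'])[0,0]
    d=rot(info['attitude']).apply([u[0],-u[1],-1]); return np.array(info['xyz']),d/np.linalg.norm(d)
def at_z(info,px,z):
    o,d=ray(info,px); return o+d*(z-o[2])/d[2]
def tri(rs):
    A=sum(np.eye(3)-np.outer(d,d) for o,d in rs); b=sum((np.eye(3)-np.outer(d,d))@o for o,d in rs)
    p=np.linalg.solve(A,b); return p,[np.linalg.norm(np.cross(p-o,d)) for o,d in rs]
def proj(info,P):
    K=np.array([[info['fx'],0,info['cx']],[0,info['fy'],info['cy']],[0,0,1]])
    c=rot(info['attitude']).inv().apply(np.atleast_2d(P)-info['xyz'])*[1,-1,-1]
    return cv2.projectPoints(c.astype(float),np.zeros(3),np.zeros(3),K,info['dist_coeffs'])[0][:,0]
E
python3 - <<'E'
from h import *
np.set_printoptions(precision=1,suppress=True)
W=cams.camera_info('wrist');S=cams.camera_info('scene');D=cams.camera_info('side')
print('empty',tri([ray(W,[407,18]),ray(D,[289,222]),]))
print('empty z',at_z(W,[407,18],24))
print('turnt',tri([ray(W,[333.5,90]),ray(S,[270.3,223.6]),ray(D,[277.9,240])]), at_z(W,[333.5,90],12))
print('handle top ends',at_z(W,[400,45],156),at_z(W,[342,98],156))
print('jar',at_z(S,[185,212],0),at_z(D,[222.8,210],0),tri([ray(S,[184,181]),ray(D,[222,181])]))
print('pointer',at_z(W,[185,93],42))
E
```

```text
empty (array([656.3, 172.2,  17.4]), [np.float64(2.0189313422941595), np.float64(2.0189313422942408)])
empty z [655.9 170.   24. ]
turnt (array([589. , 101.3,   9.4]), [np.float64(2.5782486059191427), np.float64(5.009639520734829), np.float64(4.831240926384948)]) [586.  100.4  12. ]
handle top ends [603.3 116.9 156. ] [567.6  84.  156. ]
jar [499.3 364.    0. ] [501.7 353.2   0. ] (array([505.9, 360.6,  99.2]), [np.float64(4.02862854709051), np.float64(4.02862854709053)])
pointer [431.8  95.6  42. ]
```

Request:
play_rows(steps=[[[0,-0.06,0],[0,0,0]],[[0,-0.06,0],[0,0,0]],[[0,-0.06,0],[0,0,0]],[[0,-0.06,0],[0,0,0]],[[0,0,0],[0,0,0]],[[0,0,0],[0,0,0]]])

```text
time_s: 2.1
eef_pos: [524.8, 180.6, 231.1]
ee_rot: [0.0, 1.0, 0.001, -0.0]
force: [0.6, 0.3, -0.0]
grip_width: 0.998
```

```bash
python3 - <<'E'
from h import *
np.set_printoptions(precision=1,suppress=True)
W=cams.camera_info('wrist');print(W['xyz'])
im=cams.capture('wrist'); cv2.imwrite('pics/b_wrist.png',im[:,:,::-1])
for t,z in [("glass_jar",0),("empty_place",24),("handle_grip",136),("front_spot",24),("tea_tin",24),("cocoa_shaker",24),("cinnamon_shaker",24),("turntable",12),("carousel_foot",0),("tamper",0)]:
    for x in cams.tip_of('wrist',t)[:2]: print(t,x['pixel'],round(x['p'],2),at_z(W,x['pixel'],z))
    for x in cams.search_frame('wrist',t)[:1]: print('   rect',np.array(x['rect']),round(x['p'],2))
E
```

```text
[524.8 252.4 372.9]
glass_jar [254.5, 11.9] 0.78 [499.8 361.6   0. ]
   rect [248.9  19.1  67.1  37.7] 0.65
empty_place [397.8, 190.2] 0.78 [663.  171.8  24. ]
empty_place [379.2, 298.5] 0.32 [655.1  29.7  24. ]
   rect [249.7  19.6  67.4  39.3] 0.68
handle_grip [350.9, 298.6] 0.83 [588.5 101.3 136. ]
handle_grip [342.2, 282.3] 0.52 [579.9 117.2 136. ]
   rect [348.2 299.9  49.1  68.9] 0.76
   rect [196.8 246.3  22.7  26.2] 0.97
tea_tin [268.6, 190.4] 0.78 [514.4 171.2  24. ]
   rect [267.1 210.8  81.3  96.7] 0.56
cocoa_shaker [267.6, 296.9] 0.78 [512.2  32.4  24. ]
   rect [270.1 318.4  65.9  78.3] 0.78
cinnamon_shaker [377.7, 298.0] 0.79 [653.1  30.4  24. ]
cinnamon_shaker [349.7, 298.9] 0.71 [617.1  29.4  24. ]
   rect [372.7 327.   26.4  35.7] 0.64
turntable [331.1, 243.5] 0.78 [591.4 100.8  12. ]
   rect [328.9 236.3 242.5 228. ] 0.82
   rect [196.4 246.9  24.5  22.6] 0.86
```

View pics/b_wrist.png

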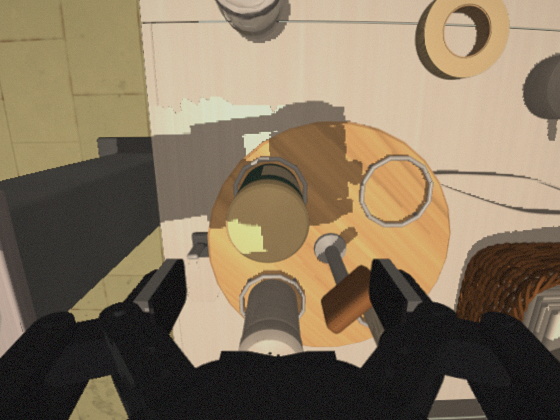

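Request:
play_rows(steps=[[[-0.016,-0.05,0],[0,0,0]],[[-0.016,-0.05,0],[0,0,0]],[[0,-0.05,0],[0,0,0]],[[0,0,0],[0,0,0]],[[0,0,0],[0,0,0]]])

```text
time_s: 3.65
eef_pos: [500.8, 292.8, 231.0]
ee_rot: [0.0, 1.0, 0.001, -0.0]
force: [-0.2, -0.9, -0.7]
grip_width: 0.996
```

```bash
python3 - <<'E'
from h import *
np.set_printoptions(precision=1,suppress=True)
print(ctrl.sense()['eef_pos'])
W=cams.camera_info('wrist');print(W['xyz'])
im=cams.capture('wrist'); cv2.imwrite('pics/c_wrist.png',im[:,:,::-1])
for t,z in [("glass_jar",0),("empty_place",24),("handle_grip",136),("tea_tin",24),("turntable",12),("tamper",0)]:
    for x in cams.tip_of('wrist',t)[:2]: print(t,x['pixel'],round(x['p'],2),at_z(W,x['pixel'],z))
E
```

```text
[500.8 292.8 231. ]
[500.9 364.7 372.8]
glass_jar [277.5, 120.1] 0.88 [500.5 361.    0. ]
empty_place [400.7, 275.6] 0.71 [654.9 174.5  24. ]
tea_tin [289.2, 279.1] 0.7 [515.3 170.1  24. ]
turntable [342.3, 319.2] 0.75 [588.4 102.4  12. ]
turntable [416.7, 79.1] 0.59 [652.3 405.6  12. ]
tamper [419.3, 78.8] 0.92 [660.3 407.4   0. ]
```

View pics/c_wrist.png

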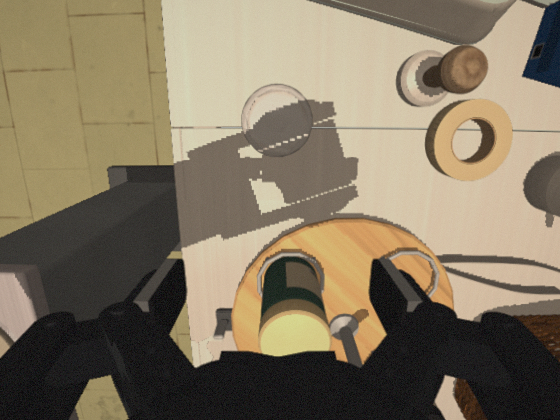

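```bash
python3 - <<'E'
import cv2
im=cv2.imread('pics/b_wrist.png')
a=cv2.resize(im[140:240,340:450],None,fx=7,fy=6,interpolation=cv2.INTER_CUBIC); a=a[:600]
a=cv2.resize(im[140:240,345:445],(600,600),interpolation=cv2.INTER_CUBIC)
cv2.imwrite('pics/b_ring.png',a)
b=cv2.resize(im[225:275,165:235],(770,550),interpolation=cv2.INTER_CUBIC)
cv2.imwrite('pics/b_ptr.png',b)
E
```

```text
(no output)
```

View pics/b_ring.png

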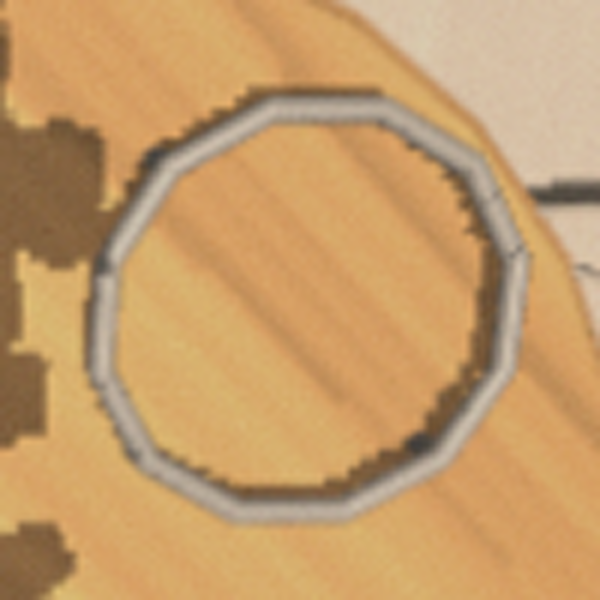

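View pics/b_ptr.png

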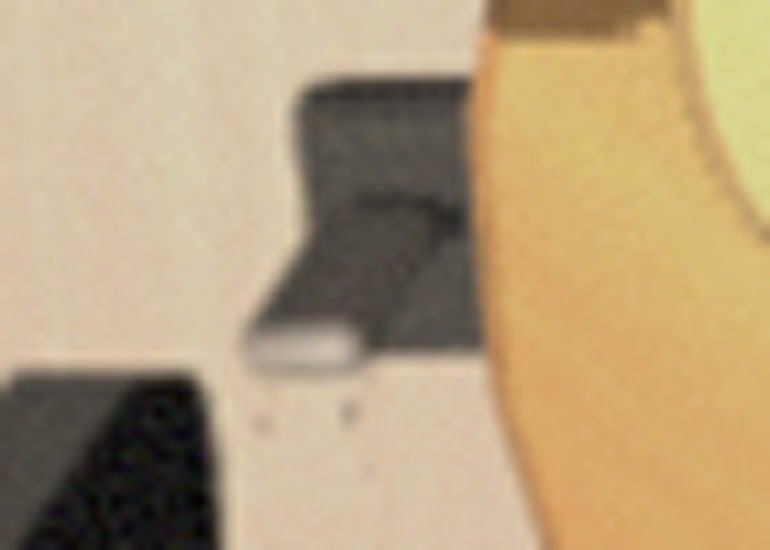

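```bash
python3 - <<'E'
from h import *
from scipy.optimize import least_squares
np.set_printoptions(precision=1,suppress=True)
W=cams.camera_info('wrist'); W0=dict(W)
B=dict(W); B['xyz']=np.array([524.8,252.4,372.9])
A=dict(W); A['xyz']=np.array([525.1,71.8,373.06])
print('ring',at_z(B,[396.3,191.3],34)); print('ptr',at_z(B,[192.7,256.5],42))
for n,I,f in [('A',A,'a'),('B',B,'b'),('C',W,'c')]:
    im=cv2.imread(f'pics/{f}_wrist.png'); hsv=cv2.cvtColor(im,cv2.COLOR_BGR2HSV)
    m=((hsv[:,:,0]>8)&(hsv[:,:,0]<22)&(hsv[:,:,1]>110)).astype(np.uint8)
    m=cv2.morphologyEx(m,cv2.MORPH_OPEN,np.ones((3,3)))
    pts=[]
    ax=np.array([588,101.])
    # radial search: outermost mask pixel near r=149
    for a in np.radians(np.arange(0,360,3)):
        best=None
        for r in np.arange(138,160,.5):
            P=[ax[0]+r*np.cos(a),ax[1]+r*np.sin(a),24]
            u,v=proj(I,P)[0]
            if 3<u<556 and 3<v<416 and m[int(round(v)),int(round(u))]: best=P
        if best and np.hypot(best[0]-ax[0],best[1]-ax[1])<157: pts.append(best)
    pts=np.array(pts)
    f=lambda x:np.hypot(pts[:,0]-x[0],pts[:,1]-x[1])-149
    s=least_squares(f,ax,loss='soft_l1',f_scale=1.0); print(n,len(pts),s.x,np.median(np.abs(s.fun)))
E
```

```text
ring [657.4 172.6  34. ]
ptr [426.   97.1  42. ]
A 60 [587.7 103.3] 1.8000736792178742
B 94 [586.7  98.9] 2.1792888342998964
C 63 [586.9  99.8] 1.0045273562631962
```

Request:
play_rows(steps=[[[0,-0.03,0],[0,0,0]],[[0,-0.03,0],[0,0,0]],[[0,-0.031,0],[0,0,0]],[[0,0,0],[0,0,0]],[[0,0,0],[0,0,0]]])

```text
time_s: 4.5
eef_pos: [501.0, 360.3, 231.1]
ee_rot: [0.0, 1.0, 0.0, -0.0]
force: [-0.6, -0.1, -0.9]
grip_width: 0.997
```

```bash
python3 - <<'E'
from h import *
np.set_printoptions(precision=1,suppress=True)
print(ctrl.sense()['eef_pos'])
W=cams.camera_info('wrist');print(W['xyz'])
im=cams.capture('wrist'); cv2.imwrite('pics/d_wrist.png',im[:,:,::-1])
for x in cams.tip_of('wrist','glass_jar')[:2]: print(x['pixel'],round(x['p'],2),at_z(W,x['pixel'],0))
print(proj(W,[[500.5,361,0],[500.5,361,100]]))
E
```

```text
[501.  360.3 231.1]
[501.1 432.2 372.8]
[276.8, 177.4] 0.92 [499.9 361.5  -0. ]
[[277.3 177.8]
 [277.1 198.7]]
```

View pics/d_wrist.png

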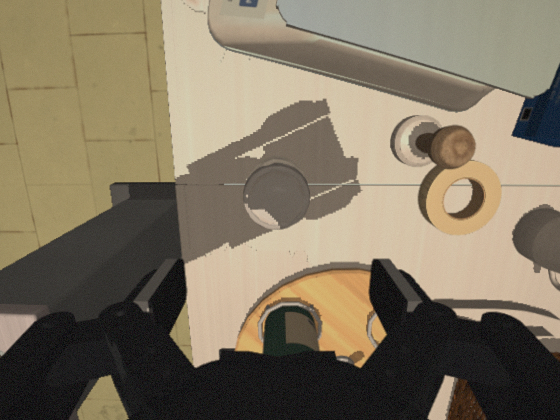

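Request:
play_rows(steps=[[[-0.001,-0.001,0.05],[0,0,0]],[[0,0,0.05],[0,0,0]],[[0,0,0.05],[0,0,0]],[[0,0,0.05],[0,0,0]],[[0,0,0.04],[0,0,0]],[[0,0,0],[0,0,0]],[[0,0,0],[0,0,0]]])

```text
time_s: 5.3
eef_pos: [500.9, 361.1, 52.4]
ee_rot: [-0.0, 1.0, -0.0, 0.0]
force: [-0.3, -0.7, 0.7]
grip_width: 1.002
```

Request:
play_rows(steps=[[[0,0,0],[0,0,0]],[[0,0,0],[0,0,0]],[[0,0,0],[0,0,0]],[[0,0,0],[0,0,0]],[[0,0,0],[0,0,0]],[[0,0,0],[0,0,0]],[[0,0,0],[0,0,0]],[[0,0,0],[0,0,0]],[[0,0,0],[0,0,0]],[[0,0,0],[0,0,0]]], grip=1, squeeze=35)

```text
time_s: 6.3
eef_pos: [501.0, 361.9, 53.6]
ee_rot: [-0.001, 1.0, 0.0, 0.001]
force: [-2.6, -0.6, 6.9]
grip_width: 0.72
```

Request:
play_rows(steps=[[[0,0,-0.02],[0,0,0]],[[0,0,-0.04],[0,0,0]],[[0,0,-0.04],[0,0,0]],[[0,0,-0.04],[0,0,0]],[[0,0,0],[0,0,0]],[[0,0,0],[0,0,0]],[[0,0,0],[0,0,0]]])

```text
time_s: 7.0
eef_pos: [499.6, 361.2, 155.1]
ee_rot: [0.001, 1.0, -0.0, -0.001]
force: [-0.6, -0.9, -2.9]
grip_width: 0.719
```

```bash
python3 - <<'E'
from h import *
np.set_printoptions(precision=1,suppress=True)
print(ctrl.sense()['eef_pos'],ctrl.sense()['force'])
for n in ['wrist','side','scene']:
    W=cams.camera_info(n)
    im=cams.capture(n); cv2.imwrite(f'pics/e_{n}.png',im[:,:,::-1])
    for x in cams.tip_of(n,'glass_jar')[:2]: print(n,x['pixel'],round(x['p'],2),at_z(W,x['pixel'],105))
E
```

```text
[499.6 361.2 155.1] [-0.6 -0.9 -2.9]
wrist [278.3, 231.2] 0.57 [500.  361.1 105. ]
side [221.4, 182.5] 0.73 [493.5 323.3 105. ]
scene [184.1, 183.4] 0.84 [494.7 346.6 105. ]
```

View pics/e_wrist.png

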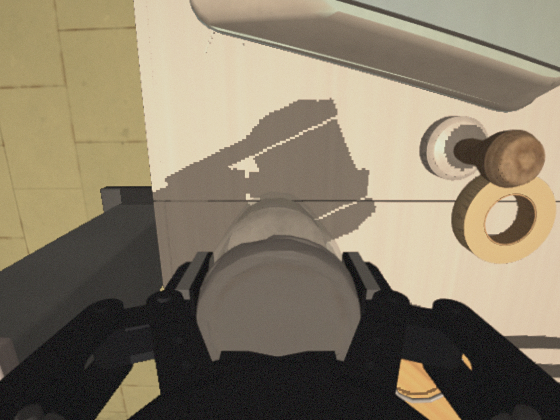

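View pics/e_scene.png

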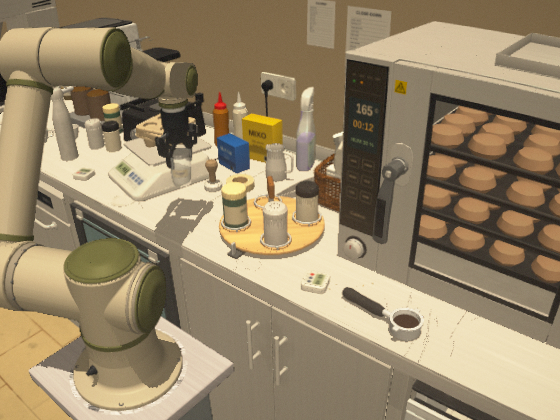

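```bash
python3 - <<'E'
from h import *
np.set_printoptions(precision=1,suppress=True)
W=cams.camera_info('wrist')
B=dict(W); B['xyz']=np.array([524.8,252.4,372.9]);
A=dict(W); A['xyz']=np.array([525.1,71.8,373.06])
for px in [(458,300),(480,255),(520,235),(558,230)]:
    print(px,[at_z(B,px,z)[:2] for z in (0,60,120)])
for px in [(478,220),(482,150),(510,105),(558,88)]:
    print('A',px,[at_z(A,px,z)[:2] for z in (0,60,120)])
E
```

```text
(458, 300) [array([774.8,  10. ]), array([734.6,  49. ]), array([694.4,  88. ])]
(480, 255) [array([793.1,  78.1]), array([750. , 106.1]), array([706.8, 134.2])]
(520, 235) [array([843. , 106.1]), array([791.8, 129.7]), array([740.6, 153.2])]
(558, 230) [array([895.6, 112.8]), array([836. , 135.2]), array([776.3, 157.7])]
A (478, 220) [array([781.5, -53.5]), array([740.3, -33.4]), array([699.1, -13.2])]
A (482, 150) [array([770.8,  35.3]), array([731.3,  41.2]), array([691.8,  47. ])]
A (510, 105) [array([796.5,  88. ]), array([752.8,  85.4]), array([709.2,  82.8])]
A (558, 88) [array([853. , 108.9]), array([800.2, 102.9]), array([747.5,  96.9])]
```

Request:
play_rows(steps=[[[0.02,0.022,0],[0,0,0]],[[0.035,0.042,0],[0,0,0]],[[0.035,0.042,0],[0,0,0]],[[0.035,0.042,0],[0,0,0]],[[0.035,0.042,0],[0,0,0]],[[0.035,0.042,0],[0,0,0]],[[0.015,0.02,0],[0,0,0]],[[0,0,0],[0,0,0]],[[0,0,0],[0,0,0]],[[0,0,0],[0,0,0]]])

```text
time_s: 8.3
eef_pos: [657.0, 173.9, 156.3]
ee_rot: [-0.0, 1.0, 0.001, -0.0]
force: [-1.0, -0.3, -2.1]
grip_width: 0.721
```

```bash
python3 - <<'E'
from h import *
np.set_printoptions(precision=1,suppress=True)
print(ctrl.sense()['eef_pos'],ctrl.sense()['force'])
for n in ['wrist','side','scene']:
    W=cams.camera_info(n)
    im=cams.capture(n); cv2.imwrite(f'pics/f_{n}.png',im[:,:,::-1])
    for t,z in (('glass_jar',102),('empty_place',24)):
      for x in cams.tip_of(n,t)[:2]: print(n,t,x['pixel'],round(x['p'],2),at_z(W,x['pixel'],z))
E
```

```text
[657.  173.9 156.3] [-1.  -0.3 -2.1]
wrist glass_jar [276.9, 229.9] 0.83 [656.5 173.2 102. ]
wrist empty_place [277.7, 202.2] 0.8 [657.  171.1  24. ]
side glass_jar [288.9, 195.9] 0.87 [649.7 168.4 102. ]
side empty_place [290.1, 220.7] 0.6 [655.  166.1  24. ]
scene glass_jar [264.2, 178.1] 0.9 [662.9 185.8 102. ]
scene empty_place [266.6, 202.8] 0.67 [658.7 175.9  24. ]
```

View pics/f_wrist.png

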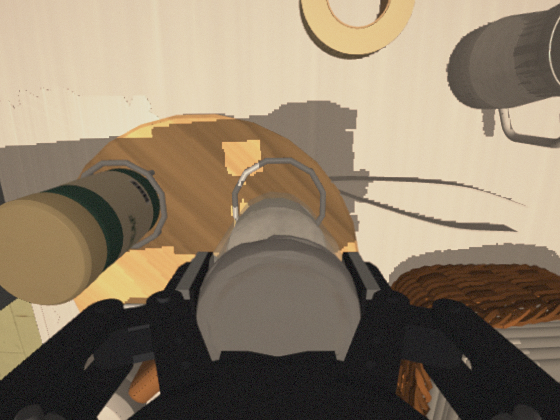

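View pics/f_scene.png

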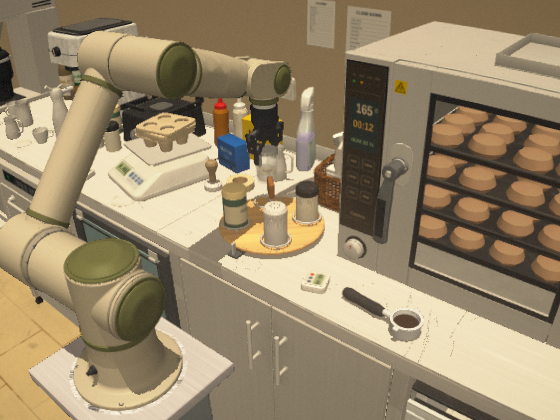

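View pics/f_side.png

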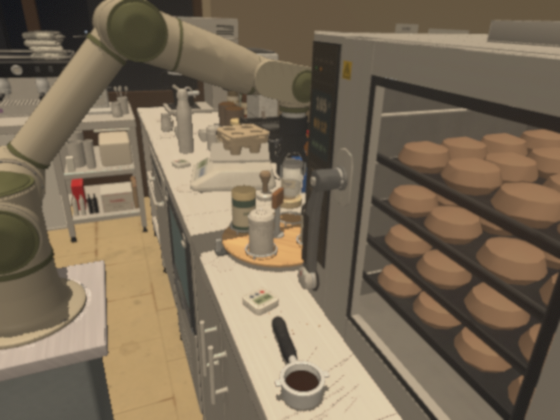

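```bash
python3 - <<'E'
from h import *
W=cams.camera_info('wrist')
im=cv2.imread('pics/f_wrist.png')
t=np.linspace(0,2*np.pi,400)
for cx,cy in [(657.5,172.5)]:
    P=np.c_[cx+37.7*np.cos(t),cy+37.7*np.sin(t),0*t+34]
    big=cv2.resize(im[140:260,210:350],(840,720),interpolation=cv2.INTER_CUBIC)
    q=(proj(W,P)+.5-[210,140])*6
    for a in q: cv2.circle(big,(int(a[0]),int(a[1])),0,(0,0,255),-1)
    Q=np.c_[656.8+32.5*np.cos(t),173.3+32.5*np.sin(t),0*t+102]
    for a in (proj(W,Q)+.5-[210,140])*6: cv2.circle(big,(int(a[0]),int(a[1])),0,(255,0,0),-1)
cv2.imwrite('pics/f_fit.png',cv2.resize(big,(700,600)))
E
```

```text
(no output)
```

View pics/f_fit.png

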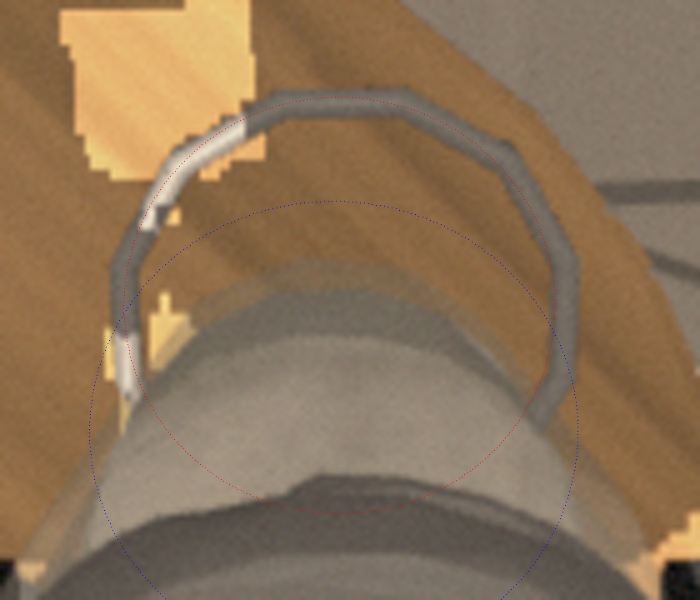

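```bash
python3 - <<'E'
from h import *
W=cams.camera_info('wrist')
t=np.linspace(0,2*np.pi,400)
def ov(f,xyz,circs,crop,out):
    I=dict(W); I['xyz']=np.array(xyz)
    im=cv2.imread(f); x0,y0,w,h=crop; s=6
    big=cv2.resize(im[y0:y0+h,x0:x0+w],(w*s,h*s),interpolation=cv2.INTER_CUBIC)
    for (cx,cy,z,r,col) in circs:
        for a in (proj(I,np.c_[cx+r*np.cos(t),cy+r*np.sin(t),0*t+z])+.5-[x0,y0])*s: cv2.circle(big,(int(a[0]),int(a[1])),0,col,-1)
    return big
c=ov('pics/c_wrist.png',[500.9,364.7,372.8],[(500.3,361.3,0,32.5,(255,0,0)),(500.3,361.3,100,31,(0,0,255))],(227,70,100,100),'')
d=ov('pics/d_wrist.png',[501.1,432.2,372.8],[(500.3,361.3,0,32.5,(255,0,0)),(500.3,361.3,100,31,(0,0,255))],(227,145,100,100),'')
cv2.imwrite('pics/cd.png',cv2.resize(np.hstack([c,d]),(800,400)))
e=ov('pics/e_wrist.png',[499.6,433.1,297.0],[(499.6,361.2,102,32.5,(255,0,0)),(499.6,361.2,202,31,(0,0,255))],(180,180,200,180),'')
cv2.imwrite('pics/e_ov.png',cv2.resize(e,(660,594)))
print(W['xyz'],ctrl.sense()['eef_pos'])
E
```

```text
[657.77978763 244.44400842 298.08902056] [657.70693724 172.61396951 156.33546608]
```

View pics/cd.png

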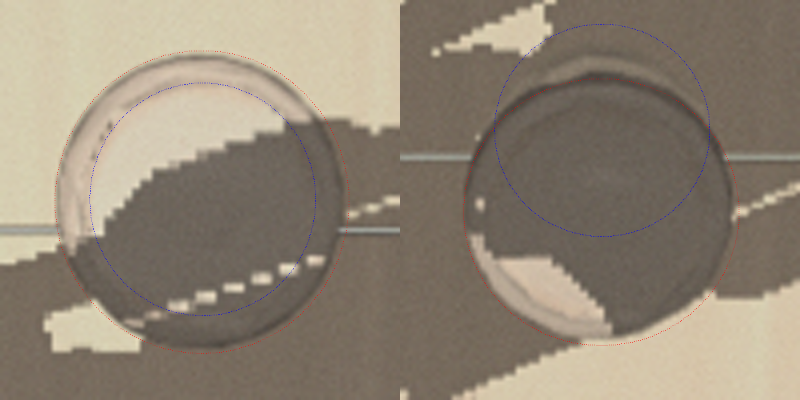

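View pics/e_ov.png

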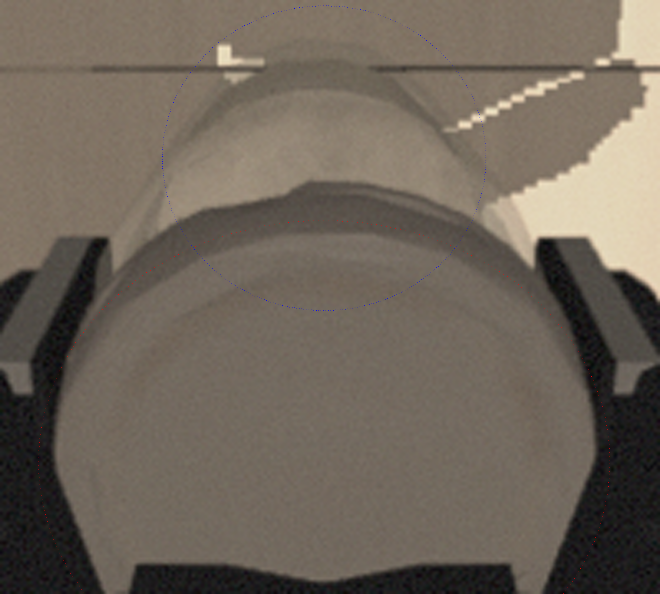

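Request:
play_rows(steps=[[[0,0,0.03],[0,0,0]],[[0,0,0.03],[0,0,0]],[[0,0,0.02],[0,0,0]],[[0,0,0.003],[0,0,0]],[[0,0,0],[0,0,0]],[[0,0,0],[0,0,0]],[[0,0,0],[0,0,0]]])

```text
time_s: 9.45
eef_pos: [658.3, 172.5, 95.3]
ee_rot: [-0.0, 1.0, 0.0, 0.001]
force: [0.5, -1.0, -2.4]
grip_width: 0.718
```

```bash
python3 - <<'E'
from h import *
np.set_printoptions(precision=1,suppress=True)
s=ctrl.sense();print(s['eef_pos'],s['force'])
W=cams.camera_info('wrist')
im=cams.capture('wrist')[:,:,::-1].copy(); cv2.imwrite('pics/g_wrist.png',im)
t=np.linspace(0,2*np.pi,400)
x0,y0=190,100
big=cv2.resize(im[y0:y0+170,x0:x0+180],(720,680),interpolation=cv2.INTER_CUBIC)
x,y,z=s['eef_pos']
for cx,cy,zz,r,col in [(657.7,172.5,34,37.7,(0,0,255)),(x,y+.3,z-53,32.5,(255,0,0))]:
    for a in (proj(W,np.c_[cx+r*np.cos(t),cy+r*np.sin(t),0*t+zz])+.5-[x0,y0])*4: cv2.circle(big,(int(a[0]),int(a[1])),0,col,-1)
cv2.imwrite('pics/g_fit.png',big[:600])
E
```

```text
[658.3 172.5  95.3] [ 0.5 -1.  -2.4]
```

View pics/g_fit.png

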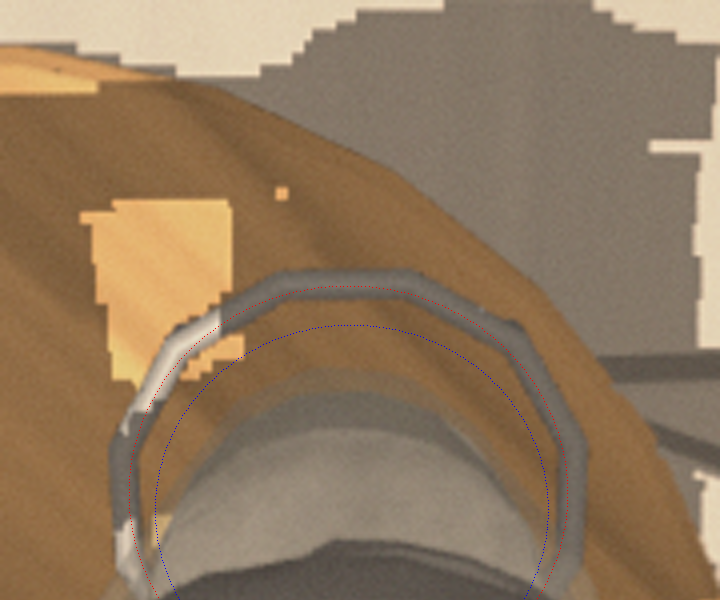

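Request:
play_rows(steps=[[[0,0,0.005],[0,0,0]],[[0,0,0.005],[0,0,0]],[[0,0,0.005],[0,0,0]],[[0,0,0.005],[0,0,0]],[[0,0,0],[0,0,0]],[[0,0,0],[0,0,0]]])

```text
time_s: 10.1
eef_pos: [657.7, 172.5, 79.0]
ee_rot: [-0.0, 1.0, -0.0, -0.0]
force: [0.3, -0.4, -2.7]
grip_width: 0.722
```

Request:
play_rows(steps=[[[0,0,0.0015],[0,0,0]],[[0,0,0.0015],[0,0,0]],[[0,0,0],[0,0,0]],[[0,0,0],[0,0,0]]])

```text
time_s: 10.5
eef_pos: [658.2, 172.4, 77.7]
ee_rot: [0.0, 1.0, 0.0, 0.001]
force: [-0.9, -0.9, 5.5]
grip_width: 0.716
```

Contact made at the expected height (+5.5 N). Release.

Request:
play_rows(steps=[[[0,0,0],[0,0,0]],[[0,0,0],[0,0,0]],[[0,0,0],[0,0,0]],[[0,0,0],[0,0,0]],[[0,0,0],[0,0,0]],[[0,0,0],[0,0,0]],[[0,0,0],[0,0,0]],[[0,0,0],[0,0,0]]], grip=0)

```text
time_s: 11.3
eef_pos: [657.7, 172.5, 76.8]
ee_rot: [0.0, 1.0, -0.0, -0.0]
force: [0.4, 0.6, -0.3]
grip_width: 0.997
```

Request:
play_rows(steps=[[[0,0,-0.01],[0,0,0]],[[0,0,-0.02],[0,0,0]],[[0,0,-0.04],[0,0,0]],[[0,0,-0.06],[0,0,0]],[[0,0,-0.06],[0,0,0]],[[0,0,0],[0,0,0]],[[0,0,0],[0,0,0]]])

```text
time_s: 12.0
eef_pos: [658.0, 172.5, 221.4]
ee_rot: [-0.0, 1.0, 0.0, 0.002]
force: [-0.0, 0.2, -0.0]
grip_width: 1.003
```

```bash
python3 - <<'E'
from h import *
np.set_printoptions(precision=1,suppress=True)
s=ctrl.sense();print(s['eef_pos'],s['force'],s['joints'])
for n in ['wrist','scene']:
    W=cams.camera_info(n)
    im=cams.capture(n); cv2.imwrite(f'pics/h_{n}.png',im[:,:,::-1])
    for t,z in (('glass_jar',24),('empty_place',24),('tea_tin',24),('handle_grip',136)):
      for x in cams.tip_of(n,t)[:2]: print(n,t,x['pixel'],round(x['p'],2),at_z(W,x['pixel'],z))
E
```

```text
[658.  172.5 221.4] [-0.   0.2 -0. ] [0.1 0.7 1.  0.  1.5 0.1]
wrist glass_jar [275.6, 183.3] 0.77 [656.4 173.6  24. ]
wrist empty_place [274.9, 297.8] 0.19 [655.2  29.5  24. ]
wrist tea_tin [148.6, 185.9] 0.69 [514.8 171.1  24. ]
wrist handle_grip [194.0, 297.0] 0.64 [588.8 101.  136. ]
scene glass_jar [274.2, 243.6] 0.74 [506.1  22.8  24. ]
scene glass_jar [266.5, 200.2] 0.65 [670.5 186.2  24. ]
scene empty_place [267.0, 204.1] 0.66 [653.5 170.1  24. ]
scene tea_tin [269.4, 185.5] 0.6 [747.8 238.6  24. ]
scene handle_grip [272.1, 185.6] 0.6 [592.3  97.3 136. ]
```

View pics/h_wrist.png

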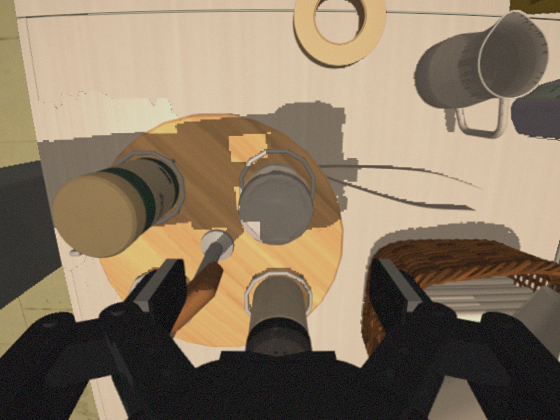

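View pics/h_scene.png

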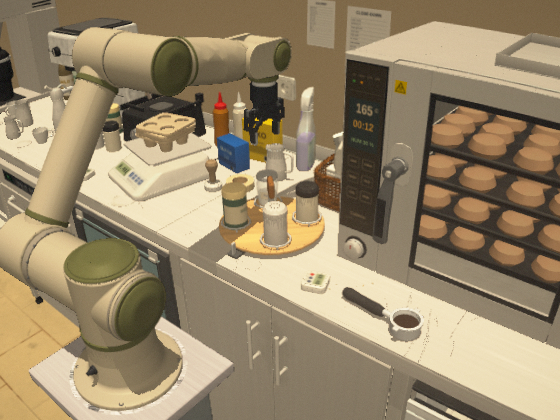

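Request:
play_rows(steps=[[[-0.024,0.047,-0.003],[0,0,0]],[[-0.024,0.047,-0.003],[0,0,0]],[[-0.024,0.047,-0.003],[0,0,0]],[[-0.023,0.047,-0.003],[0,0,0]],[[0,0,0],[0,0,0]],[[0,0,0],[0,0,0]]])

```text
time_s: 13.1
eef_pos: [586.6, 31.1, 228.6]
ee_rot: [-0.0, 1.0, -0.001, 0.0]
force: [-0.0, -0.4, -0.0]
grip_width: 1.005
```

```bash
python3 - <<'E'
from h import *
np.set_printoptions(precision=1,suppress=True)
s=ctrl.sense();print(s['eef_pos'],s['force'],s['joints'])
W=cams.camera_info('wrist'); print(W['xyz'])
im=cams.capture('wrist'); cv2.imwrite('pics/i_wrist.png',im[:,:,::-1])
for t,z in (('glass_jar',24),('turntable',12),('handle_grip',136)):
      for x in cams.tip_of('wrist',t)[:2]: print(t,x['pixel'],round(x['p'],2),at_z(W,x['pixel'],z))
E
```

```text
[586.6  31.1 228.6] [-0.  -0.4 -0. ] [-0.1  0.5  1.3  0.   1.4 -0.1]
[586.7 102.9 370.4]
glass_jar [343.7, 46.0] 0.83 [654.  173.1  24. ]
turntable [281.3, 119.9] 0.59 [590.8  99.8  12. ]
handle_grip [280.9, 119.5] 0.77 [589.1 101.1 136. ]
```

View pics/i_wrist.png

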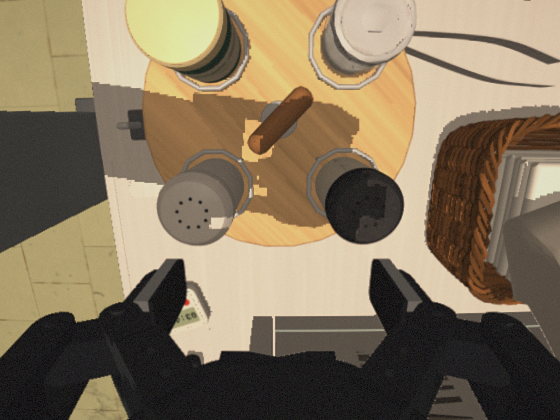

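```bash
python3 - <<'E'
from h import *
np.set_printoptions(precision=1,suppress=True)
W=cams.camera_info('wrist')
im=cv2.imread('pics/i_wrist.png')
x0,y0=230,70
big=cv2.resize(im[y0:y0+100,x0:x0+100],(600,600),interpolation=cv2.INTER_CUBIC)
def rect(cx,cy,a,z):
    u=np.array([np.cos(a),np.sin(a)]);v=np.array([-u[1],u[0]]);c=np.array([cx,cy])
    return [np.r_[c+28*s*u+8*k*v,z] for s,k in((1,1),(1,-1),(-1,-1),(-1,1))]
for z,col in((156,(0,0,255)),(110,(255,0,0))):
    q=((proj(W,rect(588.5,101,np.radians(45.5),z))+.5-[x0,y0])*6).astype(int)
    cv2.polylines(big,[q],True,col,1)
cv2.imwrite('pics/i_h.png',big)
print(ctrl.sense()['eef_pos'])
E
```

```text
[586.7  32.4 228. ]
```

View pics/i_h.png

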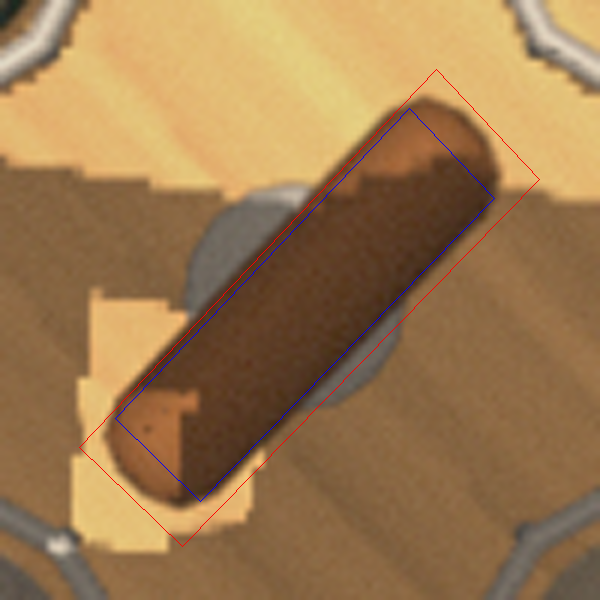

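Request:
play_rows(steps=[[[0.001,-0.046,0],[0,0,0]],[[0.001,-0.046,0],[0,0,0]],[[0,0,0],[0,0,0.165]],[[0,0,0],[0,0,0.165]],[[0,0,0],[0,0,0.165]],[[0,0,0],[0,0,0.165]],[[0,0,0],[0,0,0.165]],[[0,0,0],[0,0,0.165]],[[0,0,0],[0,0,0]],[[0,0,0],[0,0,0]],[[0,0,0],[0,0,0]]], grip=0.5)

```text
time_s: 14.4
eef_pos: [588.0, 100.8, 228.2]
ee_rot: [0.0, 0.926, -0.378, -0.0]
force: [-0.1, -0.2, -0.7]
grip_width: 0.499
```

```bash
python3 - <<'E'
from h import *
np.set_printoptions(precision=2,suppress=True)
s=ctrl.sense();print(s['eef_pos'],s['joints'],s['grip_width']); print(rot(s['ee_rot']).as_matrix())
W=cams.camera_info('wrist')
im=cams.capture('wrist'); cv2.imwrite('pics/j_wrist.png',im[:,:,::-1])
E
```

```text
[588.04 100.8  228.18] [-0.03  0.47  1.27  0.    1.39  0.75] 0.49880418480759575
[[ 0.71 -0.7  -0.  ]
 [-0.7  -0.71  0.  ]
 [-0.    0.   -1.  ]]
```

View pics/j_wrist.png

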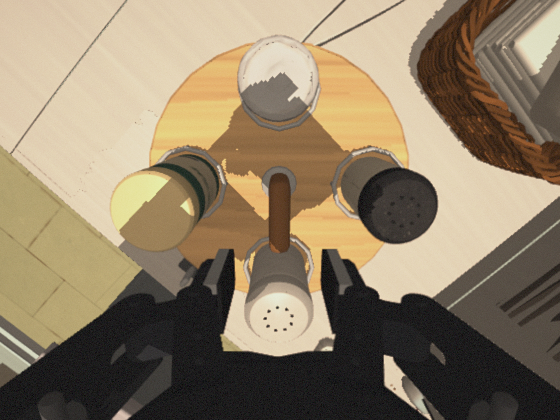

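Request:
play_rows(steps=[[[0,0,0.03],[0,0,0]],[[0,0,0.03],[0,0,0]],[[0,0,0.03],[0,0,0]],[[0,0,0.03],[0,0,0]],[[0,0,0.022],[0,0,0]],[[0,0,0],[0,0,0]],[[0,0,0],[0,0,0]]])

```text
time_s: 15.15
eef_pos: [588.3, 100.5, 122.4]
ee_rot: [-0.0, 0.926, -0.379, 0.0]
force: [0.4, -0.1, -0.7]
grip_width: 0.501
```

Request:
play_rows(steps=[[[0,0,0],[0,0,0]],[[0,0,0],[0,0,0]],[[0,0,0],[0,0,0]],[[0,0,0],[0,0,0]],[[0,0,0],[0,0,0]],[[0,0,0],[0,0,0]],[[0,0,0],[0,0,0]],[[0,0,0],[0,0,0]]], grip=1, squeeze=40)

```text
time_s: 15.95
eef_pos: [589.0, 100.1, 123.1]
ee_rot: [-0.0, 0.925, -0.379, 0.002]
force: [3.0, -3.3, 5.8]
grip_width: 0.183
```

Request:
play_rows(steps=[[[0,0,0],[0,0,-0.03]],[[0,0,0],[0,0,-0.06]],[[0,0,0],[0,0,-0.09]],[[0,0,0],[0,0,-0.1]],[[0,0,0],[0,0,-0.1]],[[0,0,0],[0,0,-0.1]],[[0,0,0],[0,0,-0.09]],[[0,0,0],[0,0,-0.06]],[[0,0,0],[0,0,-0.03]],[[0,0,0],[0,0,0]]])

```text
time_s: 16.95
eef_pos: [588.3, 100.4, 123.0]
ee_rot: [-0.0, 0.992, -0.129, 0.001]
force: [-0.2, -2.6, 8.0]
grip_width: 0.18
```

Request:
play_rows(steps=[[[0,0,0],[0,0,-0.04]],[[0,0,0],[0,0,-0.08]],[[0,0,0],[0,0,-0.1]],[[0,0,0],[0,0,-0.1]],[[0,0,0],[0,0,-0.1]],[[0,0,0],[0,0,-0.1]],[[0,0,0],[0,0,-0.1]],[[0,0,0],[0,0,-0.1]],[[0,0,0],[0,0,-0.1]],[[0,0,0],[0,0,-0.1]],[[0,0,0],[0,0,-0.1]],[[0,0,0],[0,0,-0.08]],[[0,0,0],[0,0,-0.04]],[[0,0,0],[0,0,0]]])

```text
time_s: 18.35
eef_pos: [587.2, 100.2, 123.0]
ee_rot: [0.0, 0.95, 0.313, -0.001]
force: [-9.2, -4.4, 11.6]
grip_width: 0.179
```

```bash
python3 - <<'E'
from h import *
np.set_printoptions(precision=2,suppress=True)
s=ctrl.sense();print(s['eef_pos'],s['joints'],s['force']); M=rot(s['ee_rot']).as_matrix(); print(np.degrees(np.arctan2(M[1,0],M[0,0])))
for n in ['wrist','scene']:
    im=cams.capture(n); cv2.imwrite(f'pics/k_{n}.png',im[:,:,::-1])
E
```

```text
[587.21 100.19 123.03] [-0.03  0.57  1.41 -0.    1.16 -0.66] [-9.21 -4.36 11.65]
36.52004354597961
```

View pics/k_wrist.png

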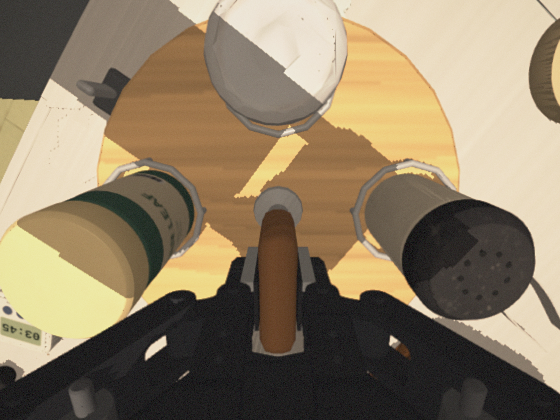

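View pics/k_scene.png

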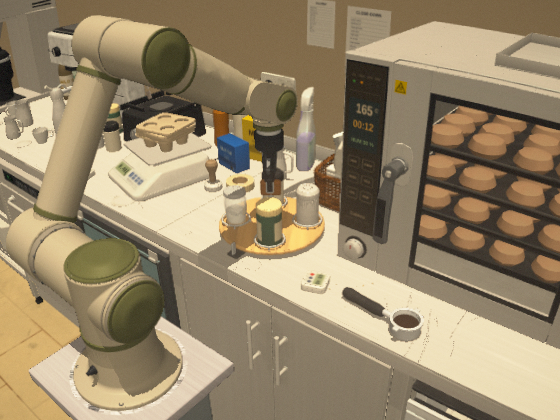

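Request:
play_rows(steps=[[[-0.0012,0,0],[0,0,-0.04]],[[0,0,0],[0,0,-0.08]],[[0,0,0],[0,0,-0.1]],[[0,0,0],[0,0,-0.1]],[[0,0,0],[0,0,-0.1]],[[0,0,0],[0,0,-0.1]],[[0,0,0],[0,0,-0.1]],[[0,0,0],[0,0,-0.1]],[[0,0,0],[0,0,-0.1]],[[0,0,0],[0,0,-0.1]],[[0,0,0],[0,0,-0.1]],[[0,0,0],[0,0,-0.1]],[[0,0,0],[0,0,-0.07]],[[0,0,0],[0,0,-0.03]],[[0,0,0],[0,0,0]],[[0,0,0],[0,0,0]],[[0,0,0],[0,0,0]],[[0,0,0],[0,0,0]]])

```text
time_s: 20.25
eef_pos: [586.7, 99.1, 123.0]
ee_rot: [0.0, 0.699, 0.715, -0.001]
force: [-7.7, -6.5, 11.7]
grip_width: 0.179
```

```bash
python3 - <<'E'
from h import *
np.set_printoptions(precision=2,suppress=True)
s=ctrl.sense();print(s['eef_pos'],s['force'],s['wrist_torque'],s['grip_width']); M=rot(s['ee_rot']).as_matrix(); print(np.degrees(np.arctan2(M[1,0],M[0,0])))
for n in ['wrist','scene']:
    W=cams.camera_info(n)
    im=cams.capture(n); cv2.imwrite(f'pics/l_{n}.png',im[:,:,::-1])
    for t in ('glass_jar','empty_place','front_spot','turntable','tea_tin','cocoa_shaker','cinnamon_shaker'):
      for x in cams.tip_of(n,t)[:1]: print(n,t,x['pixel'],round(x['p'],2),at_z(W,x['pixel'],24))
E
```

```text
[586.66  99.11 123.01] [-7.65 -6.47 11.66] [-0.9   1.16 -0.05] 0.17851609474196511
91.35508113785397
wrist glass_jar [276.5, 79.4] 0.62 [489.49  97.05  24.  ]
wrist turntable [279.6, 203.0] 0.92 [581.96 101.59  24.  ]
wrist tea_tin [154.1, 209.0] 0.59 [589.32   0.24  24.  ]
wrist cinnamon_shaker [401.4, 212.1] 0.67 [587.27 200.53  24.  ]
scene glass_jar [250.9, 237.8] 0.9 [489.36  89.71  24.  ]
scene empty_place [246.2, 235.2] 0.85 [491.12 108.15  24.  ]
scene turntable [271.4, 224.8] 0.55 [572.96  87.16  24.  ]
scene tea_tin [215.5, 187.5] 0.7 [635.47 366.32  24.  ]
scene cocoa_shaker [292.4, 209.9] 0.84 [672.39  89.72  24.  ]
scene cinnamon_shaker [241.7, 208.1] 0.96 [590.74 214.46  24.  ]
```

View pics/l_wrist.png

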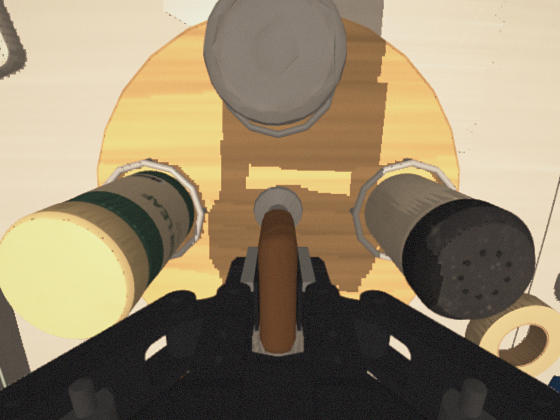

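View pics/l_scene.png

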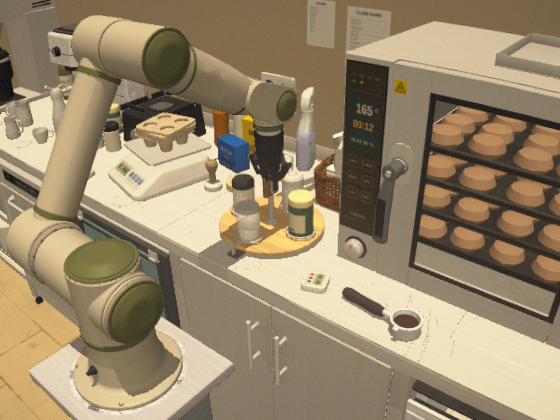

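```bash
python3 - <<'E'
from h import *
np.set_printoptions(precision=1,suppress=True)
S=cams.camera_info('scene')
print(proj(S,[[426,97,42],[426,97,24],[487.5,97.6,24],[487.5,97.6,124]]))
a=cv2.imread('pics/i_wrist.png')[100:150,90:160]; b=cv2.imread('pics/l_scene.png')[190:270,205:285]
cv2.imwrite('pics/m.png',np.hstack([cv2.resize(a,(350,400)),cv2.resize(b,(400,400),interpolation=cv2.INTER_CUBIC)]))
W=cams.camera_info('wrist')
print(W['attitude'])
E
```

```text
[[232.4 241.9]
 [232.8 247.6]
 [248.2 237.1]
 [246.5 205. ]]
[ 0.7 -0.1 -0.1  0.7]
```

View pics/m.png

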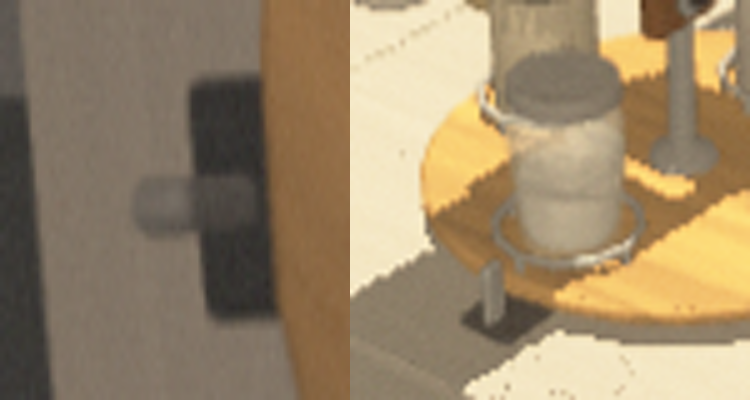

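```bash
python3 - <<'E'
from h import *
s=ctrl.sense(); print(s['time_s'],s['dq'].round(3),s['force'].round(1),s['grip_width'])
print(ctrl.finish_job())
E
```

```text
21.05 [ 0.001  0.002 -0.     0.     0.002  0.   ] [-8.2 -7.1 11.3] 0.17815146540415575
the job is handed in; nothing more can be done
None
```

I set the jar upright in the empty ring and let go of it. Then I gripped the bar handle, turned the carousel about 136° until the jar stood at the pointer, and handed the job in at 21 s with the handle still gripped. No verdict was reported.

- **Jar placing:** it touched down at the expected height (TCP z about 77 mm, +5.5 N). The pictures after release and after the turn show it standing upright inside the ring wire.
- **Jar at the front:** the last wrist view put the jar at about (489, 97) mm, and the front spot works out at about (487.5, 97.6) mm. The scene view agreed on the row of the jar's base but was up to about 10 mm off elsewhere. The pointer's position in that view matched the prediction to about 2 pixels.
- **Other containers and bystanders:** the last pictures show the other three containers upright in their rings. The tamper, portafilter and timer look untouched, but I did not measure how far they moved.
- **At hand-in:** the arm was still, with the grip set to 40 N on the bar. The wrist force was about 16 N, probably from the gripper sitting about 1 mm off the axis. I could not read the finger force on the handle directly.

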